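Switch the pill boxes over to morning

TASK

It is morning: flip the yellow pill box's lid up and over with a fingertip until it leans back and stays open by itself, and push the blue pill box's open lid back over so that it falls fully shut. Do it lightly with the fingers and grip nothing: both boxes stay standing where they are on the vanity, neither lifted nor tipped, and everything else is left alone.

Things in the scene. Friction and masses are not known exactly. Their poses are not given: they have to be found in the camera images.
- morning_box: Translucent pill box with a yellow lid, 80 mm deep (x) x 130 wide (y) x 60 high, 0.6 kg, loose. Origin: centre of its underside; x points from the front (tab side, facing the robot) to the hinge side, z up. Hinge line: x = +42, z = 60 mm. Its lid starts shut.
- evening_box: Translucent pill box with a blue lid, 80 mm deep (x) x 130 wide (y) x 60 high, 0.6 kg, loose. Origin: centre of its underside; x points from the front (tab side, facing the robot) to the hinge side, z up. Hinge line: x = +42, z = 60 mm. Its lid starts open, leaning back over the far side.
- morning_lid (a joint): Angle of the yellow lid, rad: 0 = shut on the rim, 1.57 = upright, 2.0 = leaning back against its stop. The lid (70 g) swings freely with slight damping: short of upright it falls shut, past upright it falls back to the stop and gravity keeps it there. Starts at 0.
- evening_lid (a joint): Angle of the blue lid, rad: 0 = shut on the rim, 1.57 = upright, 2.0 = leaning back against its stop. The lid (70 g) swings freely with slight damping: short of upright it falls shut, past upright it falls back to the stop and gravity keeps it there. Starts at or near 2.0.
- morning_tab (a point): Middle of the solid yellow tab of the yellow lid, 26 mm long, 50 wide, 4 thick. It continues the lid plate, a 4 mm thick plate 84 mm long from the hinge and 130 wide, in the same plane, from 84 to 110 mm from the hinge; this point is at 97 mm. With the lid shut the undersides are 60 mm above the vanity and the tab juts out in front of the box with nothing under it.
- evening_tab (a point): Middle of the solid blue tab of the blue lid, 26 mm long, 50 wide, 4 thick. It continues the lid plate, a 4 mm thick plate 84 mm long from the hinge and 130 wide, in the same plane, from 84 to 110 mm from the hinge; this point is at 97 mm. With the lid shut the undersides are 60 mm above the vanity and the tab juts out in front of the box with nothing under it.
- tumbler: Small white ceramic tumbler, 68 mm across at the rim, 85 mm high, standing between the boxes. Origin: centre of its underside.
- comb: Wooden comb lying flat, 30 x 170 x 8 mm (long along its y). Origin: centre of its underside.
- trimmer: Matte white trimmer standing on its 52 mm round foot, 156 mm high. Origin: centre of its underside.
- jar: Blue cream jar with a grey cap, 64 mm across, 50 mm high. Origin: centre of its underside.
- soap: Amber soap dispenser, 68 mm across, 178 mm high with a chrome spout. Origin: centre of its underside.

How it is judged (in metres and radians):
At the end, for the whole second after the job is handed in: Yellow lid leaning back open by itself (over 1.85 rad), blue lid shut (under 0.05 rad), both at rest; both boxes upright, flat on the vanity and within 40 mm of where they stood (value of joint morning_lid above 1.85 rad and value of joint evening_lid below 0.05 rad and velocity of joint morning_lid between -0.1 and 0.1 rad/s and velocity of joint evening_lid between -0.1 and 0.1 rad/s and distance of each of morning_box, evening_box from where it was at the start of the episode below 0.04 m and angle between each of morning_box, evening_box's own z axis and vertical below 0.05 rad and linear speed of each of morning_box, evening_box below 0.02 m/s); the robot touches nothing.
It fails at once if a pill box is lifted off the vanity (over 12 mm), tipped (over 0.2 rad) or shoved more than 60 mm (height (world z) of any of morning_box, evening_box above 0.012 m or angle between any of morning_box, evening_box's own z axis and vertical above 0.2 rad or distance of any of morning_box, evening_box from where it was at the start of the episode above 0.06 m).
It fails at once if a pill box or its lid is gripped or pressed hard by the fingers (over 18 N) (contact force between the fingers and morning_box above 18 N or contact force between the fingers and evening_box above 18 N).
It fails at once if another object is moved more than 20 mm or knocked over (distance of any of tumbler, comb, trimmer, jar, soap from where it was at the start of the episode above 0.02 m or angle between any of tumbler, comb, trimmer, jar, soap's own z axis and vertical above 0.3 rad).
It also fails if it takes over 58 s, if anything falls off the work surface, if the arm or the gripper's body presses on something with over 40 N, if the wrist force passes 120 N, or if a joint passes its speed limit or range.

ROBOT

A 7-joint arm with a two-finger parallel gripper is mounted at the origin on the work surface. World frame = base frame: x ahead of the robot, y to its left, z up, the work surface at z = 0. Lengths are in m, angles in degrees, forces in N, time in s.
With the tool pointing down it reaches from about 0.35 to 0.775 m from the base axis. Payload 3.1 kg.
Tool frame: the origin (TCP) lies on the centre line of the jaws, within the pads' length; the fingertips stand 17 mm ahead of it and the grasp point (between the pads) lies 2 mm behind it (robot.tip_reach is the distance from the TCP to the fingertips, in m); z points along the fingers, y is the direction in which the jaws open and shut (so a half turn about z gives the same grasp; the last joint's range is limited). The gripper opens to 85 mm and grips with 20 to 120 N. Pads are 22 mm wide; open, the fingers measure 114 mm over their backs; the gripper's body (76 mm by 85 mm) begins 54 mm behind the grasp point. The pads swing forward as they close: fully open they stand 13 mm farther back than shut.
Start: joints at [-79.395, 17.813, 0.802, 86.603, -0.252, 75.585, -1.558], TCP at [0.124, 0.536, 0.248] pointing down, gripper open.
Joint ranges: [-154.91, 154.91], [-16.99, 109.72], [-72.82, 74.43], [7.12, 147.25], [-82.49, 262.49], [11.32, 116.49], [-174.64, 174.64]. Speed limits (degrees/s): [159.86, 159.86, 180, 180, 180, 180, 180].

INTERFACE

Orientations are given as [roll, pitch, yaw] about the fixed x, y, z axes, in that order (R = Rz(yaw) Ry(pitch) Rx(roll)).
In Python, from station import robot, fingers, vision, workorder, recognise gives the robot as it stands. Calls block until the motion is done:
- robot.move_to(position, orientation): joint-space move of the TCP to a pose.
- robot.line_to(position, orientation=None, velocity=0.15, f_stop=None): straight line of the TCP; orientation=None keeps the orientation; velocity is the mean speed in m/s. With f_stop (N) it stops when the force on the tool has changed by that much, and returns True; else False.
- robot.move_j(angles): joint-space move.
- fingers.gripper_to(opening, force=None): opening from 0.0 (shut) to 1.0 (fully open); force is the grip in N (None keeps the last); returns when the fingers have stopped.
- robot.pause(seconds).
- robot.inverse_kinematics(position, orientation): joint angles nearest the present ones, or None.
- vision.grab_frame(name): name is "scene" or "top" or "wrist"; returns the picture (480x640x3 uint8, red, green, blue); there is no depth.
- vision.calibration(name): a dict with "mtx" (3x3 intrinsics, pixels), "extrinsics" (4x4, takes a point from world to camera coordinates); the wrist camera has in their place "T_tool_cam" (4x4, takes a point from camera to tool coordinates, whose origin is the TCP and whose axes are the flange's). Camera axes: x right, y up, looking along -z (the intrinsics and any distortion apply to the point x, -y, -z); pixel columns grow to the right and rows downward; lengths in m; the calibration is good to about 2 mm. A picture is of the moment at which its call begins: read the wrist's pose just before it. calibration takes no time and is no camera call.
A pose or a line that the arm cannot do raises robot.PlanningError and nothing moves.
- workorder.close_job(): hands the job in, once; it reports no verdict.
Trained networks look in the newest picture that a camera, given by its name, has taken for a name from the list of things; names that differ only in an ending like _2 or _b are one class to them, and where a whole thing is asked for, a point or a joint stands for the part that bears it (a point fixed in the world has none). Each returns a list of dicts, best first, with "p" (0 to 1); they miss things now and then, are a little off and sometimes report something else, mostly with a low value. They report only what shows in the picture. A call takes as long as a camera call.
- recognise(label, camera): "rect" ([centre column, centre row, width, height] in pixels, round what is visible of it).
Readings, each from a call of its own:
- robot.current_time_s(): time.
- robot.current_joint_positions(): joint angles.
- robot.current_dq(): joint speeds.
- robot.current_joint_torque(): joint torques, N m.
- robot.current_tool_pos(): TCP position.
- robot.current_eef_rot(): TCP orientation.
- robot.current_contact_force(): force on the tool from outside, world axes, zero at the start.
- robot.current_torque(): the same for the moment, N m.
- robot.current_finger_gap(): opening from 0.0 (shut) to 1.0 (fully open).
Only numpy, scipy, OpenCV 4.12 (cv2) and the standard library are available. Lean on these libraries where they do the work, as an engineer would, in place of code of your own. Each camera call takes 0.05 s, during which the arm holds its last target.

## Working session

There is one attempt and no reset: what is moved stays moved. The work goes in short steps, each a Python script; the robot and the scene stay as the last script left them, time stands still between calls to the robot, and variables do not carry over. Pictures are saved under pics/ and viewed, and the job is handed in when it is done.

```bash
mkdir -p pics; ls
python3 - <<'E'
from station import robot, fingers, vision, workorder, recognise
import cv2,numpy as np
print(robot.current_time_s())
for c in ("scene","top"):
    im=vision.grab_frame(c); cv2.imwrite(f"pics/{c}0.png",im[:,:,::-1])
    k=vision.calibration(c); print(c,np.round(k["mtx"],2).tolist(),np.round(k["extrinsics"],4).tolist(),[x for x in k])
    for l in ("morning_box","evening_box","tumbler"): print(l,recognise(l,c)[:2])
print(robot.current_tool_pos(),robot.current_eef_rot(),robot.current_time_s())
E
```

```text
pics
0.0
scene [[585.95, 0.0, 331.98], [0.0, 585.95, 234.49], [0.0, 0.0, 1.0]] [[-0.1973, 0.9803, 0.0119, 0.1167], [-0.583, -0.1271, 0.8025, 0.2759], [0.7882, 0.1514, 0.5966, -1.7791], [0.0, 0.0, 0.0, 1.0]] ['mtx', 'extrinsics']
morning_box [{'rect': [244.0, 231.8, 66.3, 55.0], 'p': 0.59}]
evening_box [{'rect': [432.1, 264.9, 71.5, 45.2], 'p': 0.78}]
tumbler [{'rect': [323.4, 270.9, 30.9, 48.2], 'p': 0.96}, {'rect': [247.6, 220.8, 65.6, 37.1], 'p': 0.53}]
top [[517.75, 0.0, 317.15], [0.0, 517.75, 241.34], [0.0, 0.0, 1.0]] [[-0.0257, -0.9997, -0.0061, 0.0232], [0.9962, -0.0261, 0.0829, -0.5791], [-0.0831, -0.0039, 0.9965, -1.1244], [0.0, 0.0, 0.0, 1.0]] ['mtx', 'extrinsics']
morning_box [{'rect': [419.1, 249.9, 65.6, 59.0], 'p': 0.96}, {'rect': [134.5, 263.4, 45.4, 21.7], 'p': 0.73}]
evening_box [{'rect': [220.2, 229.2, 80.4, 73.3], 'p': 0.73}, {'rect': [133.6, 265.3, 40.2, 24.8], 'p': 0.2}]
tumbler [{'rect': [319.8, 196.8, 32.5, 35.2], 'p': 0.6}]
[0.12364418 0.53584193 0.24815647] [-1.79983412e+02  1.95269943e-03  1.67006272e+02] 0.4
```

View pics/scene0.png

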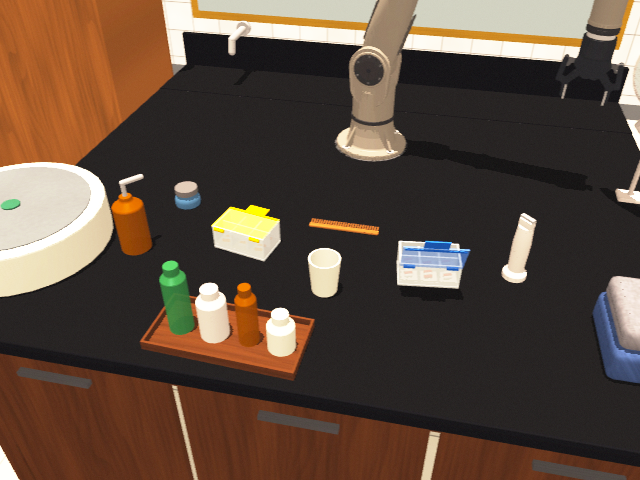

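View pics/top0.png

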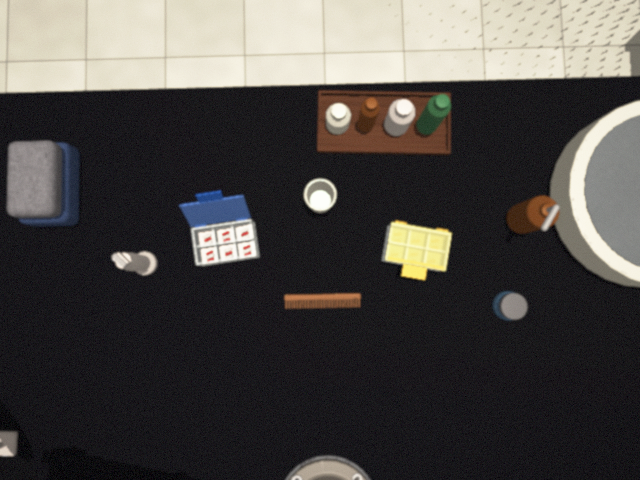

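The top view shows the yellow box at about (418,247), lid shut, tab toward the robot at (414,271). The blue box is at about (226,243), with its open lid behind it at (213,212). I'll zoom in to get corners.

Run:
```python
import cv2,numpy as np
im=cv2.imread("pics/top0.png")
a=cv2.resize(im[210:290,370:470],None,fx=8,fy=8,interpolation=cv2.INTER_CUBIC)[:600]
b=cv2.resize(im[185:275,170:270],None,fx=8,fy=8,interpolation=cv2.INTER_CUBIC)
cv2.imwrite("pics/ya.png",a); cv2.imwrite("pics/bb.png",cv2.resize(b,(660,594)))
```

```text
(no output)
```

View pics/ya.png

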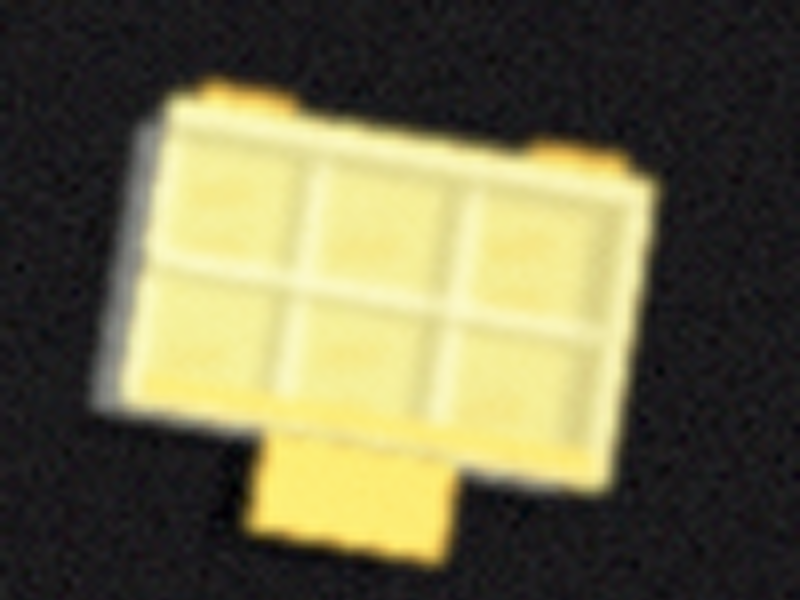

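View pics/bb.png

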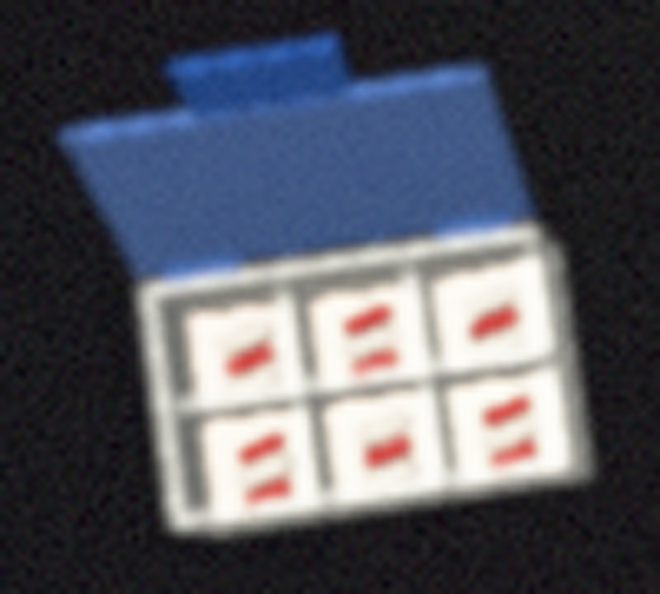

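```bash
cat > h.py <<'E'
import numpy as np, cv2
from station import robot, fingers, vision, workorder, recognise
def proj(c,P):
    k=vision.calibration(c); P=np.atleast_2d(P)
    q=(np.c_[P,np.ones(len(P))]@np.array(k["extrinsics"]).T)[:,:3]*[1,-1,-1]
    u=q@np.array(k["mtx"]).T; return u[:,:2]/u[:,2:]
def lid(r,y,th,t=0.):  # local lid point: r from hinge, t thickness above underside
    return [.042-r*np.cos(th)+t*np.sin(th), y, .060+r*np.sin(th)+t*np.cos(th)]
def W(p,L):
    c,s=np.cos(p[2]),np.sin(p[2]); L=np.atleast_2d(L)
    return np.c_[p[0]+c*L[:,0]-s*L[:,1], p[1]+s*L[:,0]+c*L[:,1], L[:,2]]
E
cat > fit.py <<'E'
from h import *
from scipy.optimize import least_squares
Y=(np.array([[172,100],[660,182],[608,495],[122,402],[243,530],[443,567]])+.5)/8-.5+[370,210]
YL=[lid(0,.065,0,.004),lid(0,-.065,0,.004),lid(.084,-.065,0,.004),lid(.084,.065,0,.004),lid(.11,.025,0,.004),lid(.11,-.025,0,.004)]
sc=660/800*8
B=(np.array([[140,283],[578,480],[172,533],[60,132],[488,65],[168,62],[340,32]])+.5)/sc-.5+[170,185]
def BL(t): return [[.04,.065,.06],[-.04,-.065,.06],[-.04,.065,.06],lid(.084,.065,t),lid(.084,-.065,t),lid(.11,.025,t),lid(.11,-.025,t)]
fy=least_squares(lambda p:(proj("top",W(p,YL))-Y).ravel(),[.55,-.2,0])
fb=least_squares(lambda p:(proj("top",W(p,BL(p[3])))-B).ravel(),[.55,.2,0,2.])
for f in (fy,fb): print(np.round(f.x,4),np.degrees(f.x[2]),np.round(f.fun.reshape(-1,2),1).tolist())
im=cv2.imread("pics/scene0.png")
for P in list(proj("scene",W(fy.x,YL)))+list(proj("scene",W(fb.x,BL(fb.x[3])))): cv2.circle(im,tuple(int(round(4*v)) for v in P),3,(0,0,255),-1,shift=2) if 0 else im.__setitem__((int(round(P[1])),int(round(P[0]))),(0,0,255))
cv2.imwrite("pics/chk.png",cv2.resize(im[190:300,200:480],(800,314),interpolation=cv2.INTER_NEAREST))
for c,t in (("top",1),):
  k=vision.calibration(c)
E
python3 fit.py
```

```text
[ 0.5595 -0.2075 -0.2094] -11.99523781768931 [[0.5, -0.3], [-0.7, 0.4], [-0.5, -0.0], [-0.0, 0.4], [1.3, -0.1], [-0.5, -0.4]]
[0.5796 0.2095 0.1217 2.0617] 6.974515554682982 [[0.4, 1.1], [-1.2, -1.0], [0.3, -0.1], [0.8, -0.3], [-0.4, 0.5], [0.5, -0.5], [-0.5, 0.4]]
```

View pics/chk.png

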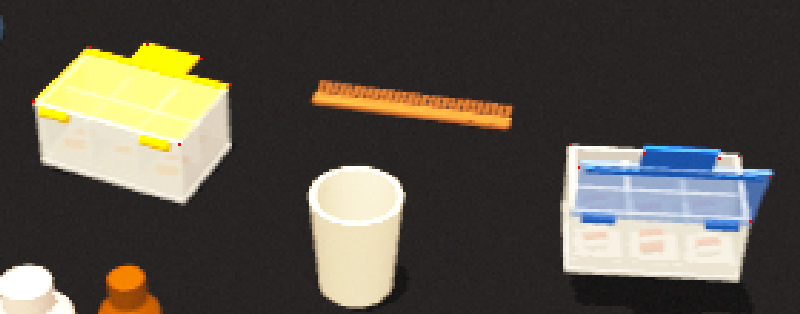

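```bash
cat >> h.py <<'E'
PY=[.5595,-.2075,-.2094]; PB=[.5796,.2095,.1217]
from scipy.spatial.transform import Rotation as R
def tool_ori(p,alpha,flip=0):
    # tool z in box frame = (cos a,0,-sin a); tool y along +-box y
    c,s=np.cos(alpha),np.sin(alpha); z=np.array([c,0,-s]); y=np.array([0,1.,0])*(1-2*flip); x=np.cross(y,z)
    return R.from_euler("z",p[2])*R.from_matrix(np.c_[x,y,z])
def rpy(r): return r.as_euler("xyz",degrees=True)
def tcp_from_corner(p,U,alpha,reach=None,half=.011):
    # U: local (x,z) of the upper tip corner
    reach=robot.tip_reach if reach is None else reach
    c,s=np.cos(alpha),np.sin(alpha)
    L=[U[0]-half*s-reach*c,0,U[1]-half*c+reach*s]
    return W(p,L)[0]
E
python3 - <<'E'
from h import *
print(robot.tip_reach)
for f in (0,1):
    o=rpy(tool_ori(PB,np.pi/2,f)); 
    for L in ([.125,0,.30],[.125,0,.147],[.02,0,.147]): print(f,np.round(o),robot.inverse_kinematics(W(PB,L)[0].tolist(),o.tolist()))
for a in (15,25,35,45):
  for f in (0,1):
    o=rpy(tool_ori(PY,np.radians(a),f)); r=[]
    for U in [(-.12,.04),(-.055,.04)]+[(.042-.097*np.cos(t),.06+.097*np.sin(t)) for t in (0,.4,.8,1.2,1.6,1.9)]:
        q=robot.inverse_kinematics(tcp_from_corner(PY,U,np.radians(a)).tolist(),o.tolist()); r.append(None if q is None else np.round(q).astype(int).tolist())
    print(a,f,[int(x is not None) for x in r],r[0],r[1],r[-1])
E
```

```text
0.017
0 [-180.    0. -173.] [-26.66979057  43.82390161  21.34903613  40.17952416 -14.73902082
  97.76586463  84.01575485]
0 [-180.    0. -173.] [-27.80404621  45.07044561  18.29836061  59.07235302 -13.15184067
  77.66481879  85.17193822]
0 [-180.    0. -173.] [-33.676383    32.48613867  19.69145634  81.09771745 -11.22856388
  68.34232714  84.28506863]
1 [180.   0.   7.] [-33.4934137   46.53412277  42.53801525  40.74228442 -29.87614743
  99.91453011 -89.90905346]
1 [180.   0.   7.] [-38.23113732  49.21165957  42.21147229  59.71172494 -30.99037578
  81.09717831 -85.29735554]
1 [180.   0.   7.] [-44.887649    35.69271297  38.31526416  81.60193653 -22.5691817
  70.47317978 -87.31514554]
15 0 [0, 0, 0, 0, 0, 1, 1, 1] None None [-16, 45, 50, 140, 198, 77, -125]
15 1 [0, 0, 0, 0, 0, 1, 1, 1] None None [75, 55, -62, 137, 180, 59, 139]
25 0 [0, 0, 0, 0, 0, 1, 1, 1] None None [74, 40, -62, 134, 168, 42, -46]
25 1 [0, 0, 0, 0, 0, 1, 1, 1] None None [74, 40, -62, 134, 168, 42, 134]
35 0 [0, 0, 0, 1, 1, 1, 1, 1] None None [73, 31, -61, 128, 149, 24, -37]
35 1 [0, 0, 0, 1, 1, 1, 1, 1] None None [73, 31, -61, 128, 149, 24, 143]
45 0 [0, 1, 1, 1, 1, 1, 1, 1] None [78, 37, -61, 142, 150, 31, -33] [72, 27, -61, 120, 96, 16, 12]
45 1 [0, 1, 1, 1, 1, 1, 1, 1] None [78, 37, -61, 142, 150, 31, 147] [72, 27, -61, 120, 96, 16, -168]
```

Run:
```python
from h import *
fingers.gripper_to(0.0,20)
o=rpy(tool_ori(PB,np.pi/2,0)).tolist()
p=robot.current_tool_pos(); robot.line_to([p[0],p[1],.32],velocity=.2)
robot.move_to(W(PB,[.125,0,.30])[0].tolist(),o)
robot.line_to(W(PB,[.125,0,.150])[0].tolist(),velocity=.15)
print(robot.tip_reach,robot.current_finger_gap(),robot.current_time_s(),robot.current_tool_pos())
for c in ("scene","wrist"): cv2.imwrite(f"pics/{c}1.png",vision.grab_frame(c)[:,:,::-1])
s=cv2.imread("pics/scene1.png")[150:320,340:560]; cv2.imwrite("pics/s1c.png",cv2.resize(s,(770,595)))
```

```text
0.017 0.001021049438890313 5.1667 [0.70449878 0.22489244 0.15156256]
```

View pics/s1c.png

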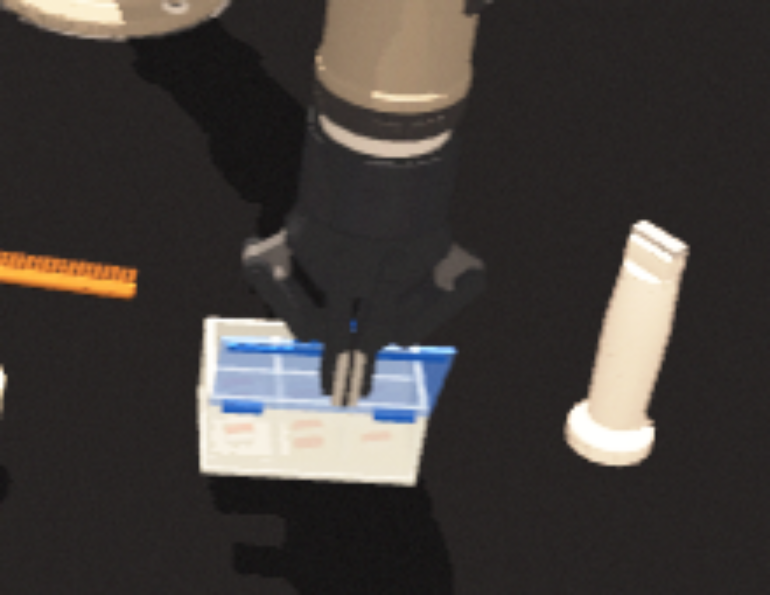

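The fingertip is behind the blue lid, about (348,400) in the crop, and centred on it. Next I push it toward the robot.

Run:
```python
from h import *
r=robot.line_to(W(PB,[.030,0,.150])[0].tolist(),velocity=.05,f_stop=8)
print(r,robot.current_time_s(),robot.current_tool_pos(),W(PB,[.030,0,.150])[0],robot.current_contact_force())
robot.pause(.6)
cv2.imwrite("pics/scene2.png",vision.grab_frame("scene")[:,:,::-1])
s=cv2.imread("pics/scene2.png")[150:320,340:560]; cv2.imwrite("pics/s2c.png",cv2.resize(s,(770,595)))
```

```text
False 7.3167 [0.60958603 0.21309275 0.14991613] [0.60937811 0.21314199 0.15      ] [-1.14635343  0.41284798  0.76428242]
```

View pics/s2c.png

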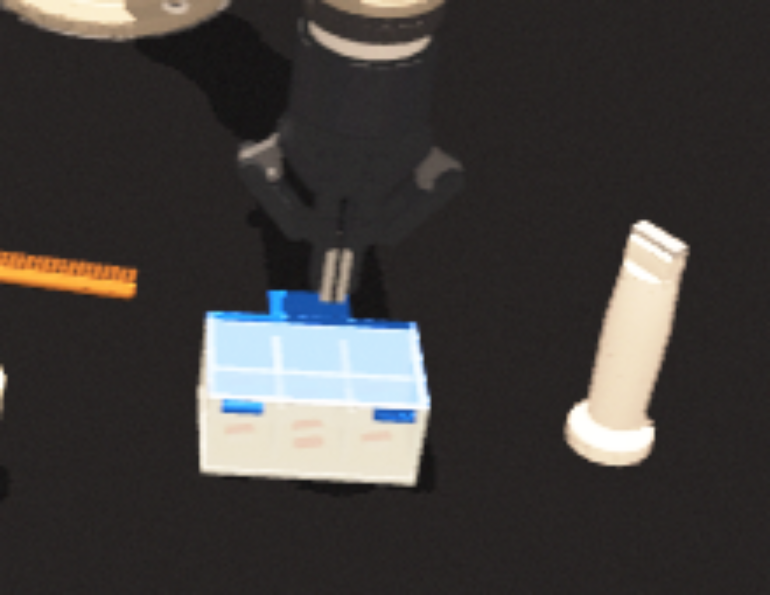

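The blue lid has fallen shut and the box hasn't moved. Next is yellow: check which tilts and paths are reachable.

Run:
```python
from h import *
p=robot.current_tool_pos(); robot.line_to([p[0],p[1],.32],velocity=.25)
robot.move_to(W(PY,[-.09,0,.28])[0].tolist(),[-180,0,robot.current_eef_rot()[2]])
print(robot.current_time_s(),np.round(robot.current_joint_positions()),robot.current_eef_rot())
for a in (40,45,50,55,60):
  for f in (0,1):
    o=rpy(tool_ori(PY,np.radians(a),f)); r=[]
    for U in [(-.12,.1),(-.09,.065),(-.058,.032)]+[(.042-.097*np.cos(t),.06+.097*np.sin(t)) for t in (0,.4,.8,1.2,1.6,1.9)]:
        q=robot.inverse_kinematics(tcp_from_corner(PY,U,np.radians(a)).tolist(),o.tolist()); r.append(None if q is None else np.round(q).astype(int).tolist())
    print(a,f,[int(x is not None) for x in r],r[0],r[2],r[-1])
```

```text
10.375 [-12.  14.  39.  91.  -9.  79. 125.] [ 1.79974507e+02  2.75798219e-02 -1.72851889e+02]
40 0 [0, 0, 1, 1, 1, 1, 1, 1, 1] None [80, 46, -62, 145, 158, 43, -34] [72, 28, -61, 124, 129, 17, -20]
40 1 [0, 0, 1, 1, 1, 1, 1, 1, 1] None [80, 46, -62, 145, 158, 43, 146] [76, 32, -67, 124, 122, 21, 170]
45 0 [0, 1, 1, 1, 1, 1, 1, 1, 1] None [78, 39, -61, 142, 150, 33, -32] [72, 27, -61, 120, 96, 16, 12]
45 1 [0, 1, 1, 1, 1, 1, 1, 1, 1] None [78, 39, -61, 142, 150, 33, 148] [-30, 26, 65, 124, 260, 31, 7]
50 0 [1, 1, 1, 1, 1, 0, 1, 1, 1] [49, 3, -20, 144, 241, 11, -137] [77, 34, -61, 139, 136, 25, -23] [7, 15, 17, 118, -55, 13, 150]
50 1 [1, 1, 1, 1, 1, 0, 1, 1, 1] [49, 3, -20, 144, 241, 11, 43] [-13, 25, 45, 142, 230, 33, 46] [-30, 26, 65, 119, -82, 31, -10]
55 0 [0, 1, 1, 1, 1, 1, 1, 1, 1] None [75, 32, -61, 135, 114, 20, -4] [-3, 17, 29, 114, -41, 21, 135]
55 1 [0, 1, 1, 1, 1, 1, 1, 1, 1] None [73, 30, -58, 135, 117, 18, 173] [-29, 27, 65, 115, -68, 34, -24]
60 0 [1, 1, 1, 1, 1, 1, 1, 1, 1] [-23, 0, 51, 138, -32, 15, 135] [68, 26, -52, 131, 84, 14, 22] [-6, 19, 33, 109, -33, 29, 126]
60 1 [1, 1, 1, 1, 1, 1, 1, 1, 1] [-39, 0, 66, 138, -32, 15, -45] [68, 26, -52, 131, 84, 14, -158] [-28, 28, 65, 110, -58, 39, -34]
```

```bash
cat >> h.py <<'E'
def tool_gen(p,phi,alpha,flip=0):
    return R.from_euler("z",phi)*1 if 0 else R.from_euler("z",p[2]+phi)*R.from_euler("z",-p[2])*tool_ori(p,alpha,flip)
LIM=np.array([[-154.91,154.91],[-16.99,109.72],[-72.82,74.43],[7.12,147.25],[-82.49,262.49],[11.32,116.49],[-174.64,174.64]])
def marg(q): q=np.array(q); return np.min(np.minimum(q-LIM[:,0],LIM[:,1]-q))
E
sed -i 's/return R.from_euler("z",phi)\*1 if 0 else .*/return R.from_euler("z",phi)*tool_ori(p,alpha,flip)/' h.py
python3 - <<'E'
from h import *
for phi in (-90,-60,-40,-20,20,40,60,90):
  for a in (30,45,60):
   for f in (0,1):
    ph,al=np.radians([phi,a]); Ro=tool_gen(PY,ph,al,f); o=rpy(Ro).tolist(); z=Ro.as_matrix()[:,2]; r=[]
    for L in [(-.058,0,.03)]+[lid(.097,0,t,-.015) for t in (0,.8,1.6,1.9)]:
        q=robot.inverse_kinematics((W(PY,L)[0]-.017*z).tolist(),o); r.append(q)
    print(phi,a,f,[None if q is None else round(marg(q)) for q in r],*[None if r[i] is None else np.round(r[i]).astype(int).tolist() for i in (0,3)])
E
```

```text
-90 30 0 [39, 40, 44, 33, 28] [-37, 54, 35, 100, 31, 61, -43] [-34, 50, 41, 84, 29, 72, -26]
-90 30 1 [41, 40, 35, 26, 24] [-33, 52, 29, 100, 36, 64, 133] [-28, 47, 29, 84, 37, 76, 148]
-90 45 0 [31, 31, 30, 26, 25] [-38, 47, 44, 104, 16, 52, -25] [-34, 45, 49, 85, 14, 67, -12]
-90 45 1 [30, 29, 24, 16, 14] [-30, 43, 31, 103, 28, 55, 145] [-24, 40, 31, 85, 27, 71, 159]
-90 60 0 [27, 27, 25, 21, 19] [-34, 41, 47, 106, 2, 47, -6] [-31, 41, 54, 85, -2, 66, 3]
-90 60 1 [14, 14, 10, 4, 3] [-22, 35, 31, 105, 17, 49, 160] [-18, 34, 30, 84, 15, 68, 170]
-60 30 0 [23, 23, 26, 35, 35] [-24, 40, 8, 125, 80, 56, -71] [-33, 32, 27, 112, 65, 52, -41]
-60 30 1 [22, 22, 25, 33, 30] [-46, 46, 36, 125, 69, 38, 115] [-37, 33, 33, 112, 62, 49, 141]
-60 45 0 [14, 18, 29, 29, 27] [-45, 38, 46, 124, 46, 25, -32] [-40, 29, 46, 108, 35, 41, -7]
-60 45 1 [18, 21, 22, 10, 7] [-39, 35, 37, 124, 55, 30, 140] [-29, 26, 30, 107, 45, 46, 165]
-60 60 0 [14, 17, 27, 23, 23] [-37, 32, 48, 120, 10, 26, 14] [-35, 29, 51, 101, 6, 46, 24]
-60 60 1 [5, 4, 2, 1, 3] [-19, 26, 24, 119, 37, 31, 169] [18, 23, -20, 99, 44, 58, 1
[... 2471 characters left out ...]
, 3, 3, 3, 0] [76, 41, -51, 109, 1, 39, 171] [63, 33, -41, 90, -10, 57, 171]
60 60 1 [15, 16, 15, 15, 15] [1, 40, 52, 111, -68, 70, 47] [-3, 39, 60, 93, -63, 82, 29]
90 30 0 [7, 6, 3, 5, 4] [22, 63, 43, 84, -69, 110, -108] [27, 55, 32, 68, -67, 112, -130]
90 30 1 [5, 6, 6, 9, 10] [21, 64, 45, 84, -70, 111, 73] [32, 54, 23, 67, -62, 108, 48]
90 45 0 [7, 6, 4, 6, 5] [7, 64, 64, 91, -74, 110, -106] [13, 54, 54, 72, -69, 111, -128]
90 45 1 [16, 15, 9, 9, 10] [13, 57, 51, 91, -66, 100, 70] [15, 52, 48, 72, -65, 108, 51]
90 60 0 [10, 10, 10, 10, 10] [-2, 55, 64, 97, -66, 93, -111] [1, 51, 64, 76, -64, 104, -129]
90 60 1 [26, 25, 22, 18, 17] [6, 46, 48, 96, -56, 82, 62] [5, 47, 54, 76, -58, 98, 48]
```

Pointing the tool diagonally (azimuth -60°, 45° down) gives good joint margins and keeps the gripper body clear of the box. I'll use that with the jaw axis in the vertical plane and go to the approach pose.

```bash
cat >> h.py <<'E'
def yori(roll): return tool_gen(PY,np.radians(-60),np.radians(45),0)*R.from_euler("z",roll,degrees=True)
YZ=yori(0).as_matrix()[:,2]
def ytcp(L,back=0.): return (W(PY,L)[0]-(.017+back)*YZ).tolist()
START=[-.059,.008,.022]
E
python3 - <<'E'
from h import *
best=None
for roll in (90,-90):
    o=rpy(yori(roll)).tolist(); r=[]
    for P in [ytcp(START,.12),ytcp(START)]+[ytcp(lid(.097-.012*t/2,.008,t,-.015)) for t in (0,.8,1.6,1.9)]:
        q=robot.inverse_kinematics(P,o); r.append(q)
    m=[-1 if q is None else round(marg(q)) for q in r]; print(roll,m,np.round(r[0]),np.round(r[-1]))
    if best is None or min(m)>best[0]: best=(min(m),roll,o)
_,roll,o=best; open("roll","w").write(str(roll))
P=np.array(ytcp(START,.12)); 
robot.move_to((P+[-.03,0,.10]).tolist(),o)
robot.line_to(P.tolist(),velocity=.15)
print(roll,robot.current_time_s(),robot.current_tool_pos(),P,np.round(robot.current_joint_positions()),robot.current_contact_force())
for c in ("scene","top"): cv2.imwrite(f"pics/{c}3.png",vision.grab_frame(c)[:,:,::-1])
s=cv2.imread("pics/scene3.png")[150:320,180:400]; t=cv2.imread("pics/top3.png")[180:340,340:480]
cv2.imwrite("pics/c3.png",np.hstack([cv2.resize(s,(440,340)),cv2.resize(t,(298,340))]))
E
```

```text
90 [21, 24, 9, 31, 38, 29] [  20.   30.  -52.  120.   70.   78. -143.] [-39.  34.  46. 104.  30.  40. -95.]
-90 [25, 16, 19, 29, 31, 30] [-42.  21.  25. 123.  50.  51.  52.] [-36.  32.  42. 104.  34.  41.  83.]
-90 12.2833 [ 0.4738149  -0.09577587  0.11945281] [ 0.47351255 -0.09527913  0.11887363] [-36.  21.  17. 122.  52.  53.  50.] [ 0.67854065 -0.22973522  0.31651874]
```

View pics/c3.png

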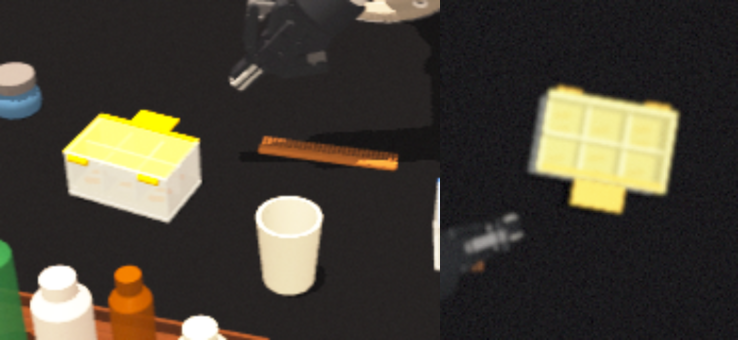

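The fingertips show at about top (378,288), aimed under the tab. I'll check that against the projection, then move in.

Run:
```python
from h import *
print(proj("top",np.array(robot.current_tool_pos())+.017*YZ))
r=robot.line_to(ytcp(START),velocity=.06,f_stop=5)
print(r,robot.current_time_s(),robot.current_tool_pos(),ytcp(START),robot.current_contact_force())
for c in ("scene","top"): cv2.imwrite(f"pics/{c}4.png",vision.grab_frame(c)[:,:,::-1])
s=cv2.imread("pics/scene4.png")[150:320,180:400]; t=cv2.imread("pics/top4.png")[180:340,340:480]
cv2.imwrite("pics/c4.png",np.hstack([cv2.resize(s,(440,340)),cv2.resize(t,(298,340))]))
```

```text
[[374.48784451 286.1781817 ]]
True 14.225 [ 0.49930186 -0.17434529  0.03515989] [0.49973670338370196, -0.17597791597004178, 0.03402081528017131] [-0.97057121  2.97265136  3.44673706]
```

View pics/c4.png

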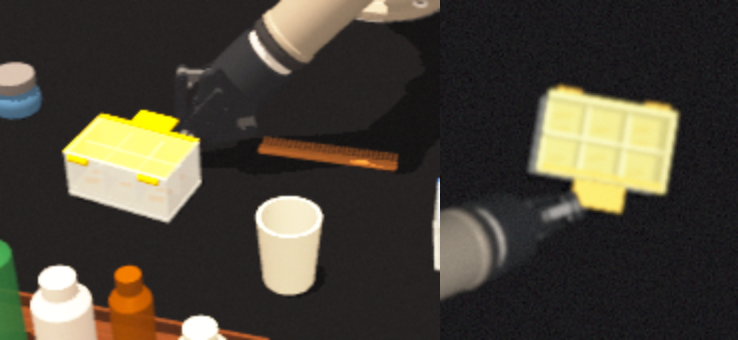

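Run:
```python
from h import *
robot.pause(.3)
print(robot.current_contact_force(),robot.current_tool_pos())
cv2.imwrite("pics/wrist4.png",vision.grab_frame("wrist")[:,:,::-1])
```

```text
[-0.56776298  2.84362692  2.48324734] [ 0.49916257 -0.17437155  0.03478611]
```

View pics/wrist4.png

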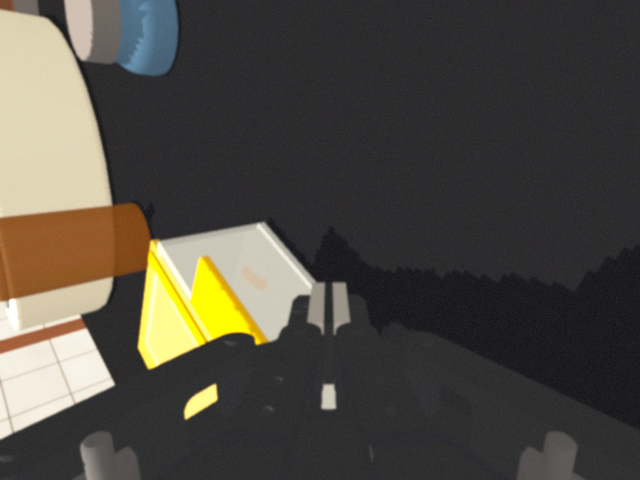

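The steady 3.8 N runs opposite to the motion, so the lower fingertip is just touching the vanity: it reaches a few mm farther than modelled. I'll back off upward and begin the lift.

```bash
sed -i 's/(.017+back)/(.022+back)/' h.py
python3 - <<'E'
from h import *
p=np.array(robot.current_tool_pos())
robot.line_to((p+[0,0,.008]).tolist(),velocity=.05); f0=np.array(robot.current_contact_force()); print(np.round(f0,2))
for t in (0.,.15,.3,.45):
    P=ytcp(lid(.097-.006*t,.008,t,-.015)); r=robot.line_to(P,velocity=.05,f_stop=6)
    print(t,r,np.round(np.array(robot.current_contact_force())-f0,2),robot.current_time_s())
    if r: break
for c in ("scene","top"): cv2.imwrite(f"pics/{c}5.png",vision.grab_frame(c)[:,:,::-1])
s=cv2.imread("pics/scene5.png")[150:320,180:400]; t=cv2.imread("pics/top5.png")[180:340,340:480]
cv2.imwrite("pics/c5.png",np.hstack([cv2.resize(s,(440,340)),cv2.resize(t,(298,340))]))
E
```

```text
[-0.76  1.51 -0.67]
0.0 False [ 0.78 -1.4  -0.15] 15.5
0.15 False [ 0.57 -1.02 -0.01] 15.9417
0.3 False [ 0.06 -1.06 -0.69] 16.3833
0.45 False [ 0.77 -2.61  0.56] 16.8167
```

View pics/c5.png

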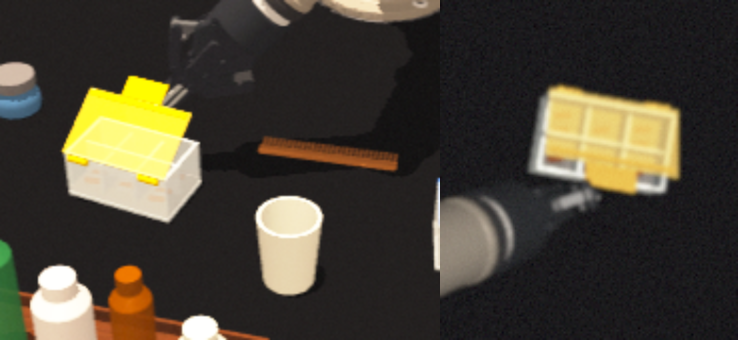

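The yellow lid is riding up on the finger and the box hasn't moved. I'll continue round the arc.

Run:
```python
from h import *
f0=np.array([-.3,.3,-.7])
for t in (.6,.75,.9,1.05,1.2,1.35,1.5,1.65):
    P=ytcp(lid(.097-.006*t,max(0,.008-.012*(t-.45)),t,-.015)); r=robot.line_to(P,velocity=.05,f_stop=6)
    print(t,r,np.round(np.array(robot.current_contact_force()),2),robot.current_time_s())
    if r: break
for c in ("scene","top"): cv2.imwrite(f"pics/{c}6.png",vision.grab_frame(c)[:,:,::-1])
s=cv2.imread("pics/scene6.png")[150:320,180:400]; t=cv2.imread("pics/top6.png")[180:340,340:480]
cv2.imwrite("pics/c6.png",np.hstack([cv2.resize(s,(440,340)),cv2.resize(t,(298,340))]))
```

```text
0.6 False [-1.09  0.59 -0.3 ] 17.35
0.75 False [-0.55  0.38  0.33] 17.7833
0.9 False [-0.46  0.16  0.59] 18.2167
1.05 False [-0.72 -0.25  0.59] 18.6417
1.2 False [-0.93 -0.67  0.62] 19.0667
1.35 False [-0.34 -0.19  0.12] 19.4833
1.5 False [-0.41  0.03  0.34] 19.9
1.65 False [0.16 0.13 0.28] 20.3167
```

View pics/c6.png

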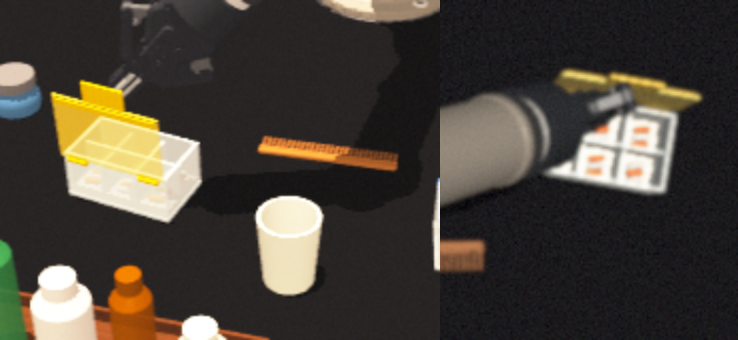

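The lid is around upright. I'll push a little further, then retreat along the finger axis and inspect both boxes.

Run:
```python
from h import *
for t in (1.75,1.85,1.92):
    P=ytcp(lid(.097-.006*t,0,t,-.015)); r=robot.line_to(P,velocity=.05,f_stop=5)
    print(t,r,np.round(np.array(robot.current_contact_force()),2),robot.current_time_s())
    if r: break
p=np.array(robot.current_tool_pos())
robot.line_to((p-.10*YZ).tolist(),velocity=.1)
p=np.array(robot.current_tool_pos())
robot.line_to((p+[-.05,.05,.05]).tolist(),velocity=.15)
robot.pause(.5)
print(robot.current_time_s())
for c in ("scene","top"): cv2.imwrite(f"pics/{c}7.png",vision.grab_frame(c)[:,:,::-1])
s=cv2.imread("pics/scene7.png")[160:310,190:490]; t=cv2.imread("pics/top7.png")[170:310,170:470]
cv2.imwrite("pics/c7.png",np.vstack([cv2.resize(s,(600,300)),cv2.resize(t,(600,280))]))
```

```text
1.75 False [0.1  0.01 0.11] 20.7417
1.85 False [-0.61  0.08 -0.22] 21.0667
1.92 False [-0.45 -0.34  0.98] 21.3333
23.7083
```

View pics/c7.png

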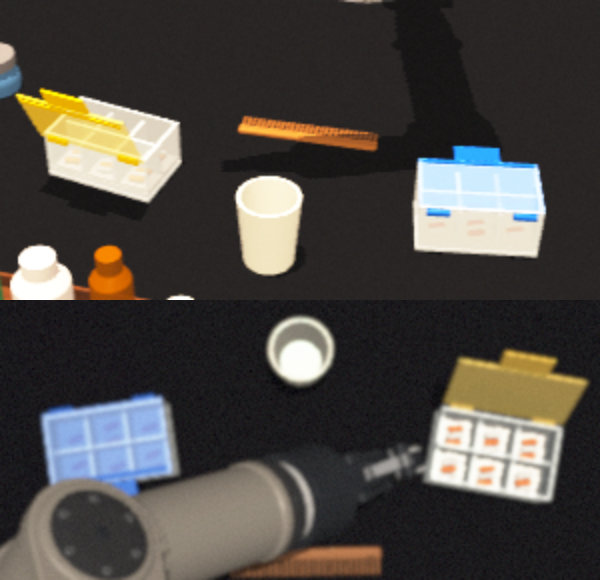

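Yellow leans back open and blue is shut. I'll lift clear, then overlay the predicted corners (yellow at 2.0 rad, blue at 0) to check both angles and box positions.

Run:
```python
from h import *
p=np.array(robot.current_tool_pos()); robot.line_to((p+[-.02,.03,.06]).tolist(),velocity=.15)
robot.pause(.5)
im=vision.grab_frame("scene")[:,:,::-1].copy(); cv2.imwrite("pics/scene8.png",im)
big=cv2.resize(im,None,fx=4,fy=4,interpolation=cv2.INTER_CUBIC)
box=[[x,y,z] for x in (-.04,.04) for y in (-.065,.065) for z in (0,.06)]
for p,t in ((PY,2.0),(PB,0.)):
    L=[lid(.084,s*.065,t,.002) for s in (1,-1)]+[lid(.11,s*.025,t,.002) for s in (1,-1)]+box
    for u in proj("scene",W(p,L)): cv2.circle(big,tuple(int(v) for v in (u+.5)*4),3,(0,0,255),-1)
a=big[4*190:4*270,4*190:4*290]; b=big[4*215:4*295,4*385:4*485]
cv2.imwrite("pics/c8.png",np.hstack([a,b]))
print(robot.current_time_s())
```

```text
24.975
```

View pics/c8.png

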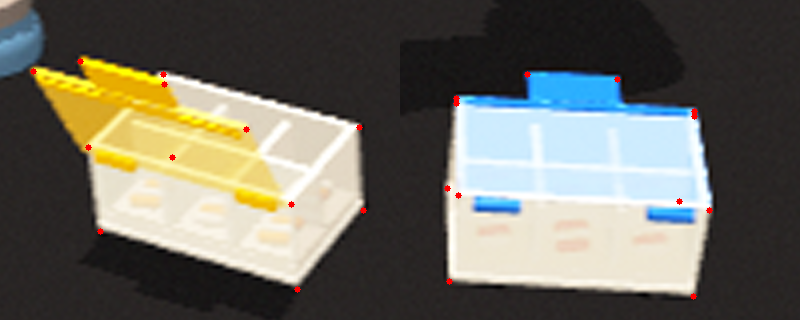

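All predicted corners, for yellow at 2.0 rad and blue at 0, fall on the picture within about a pixel. The boxes haven't moved, so I'm handing in.

Run:
```python
from h import *
print(np.round(robot.current_contact_force(),2)); workorder.close_job(); print(robot.current_time_s())
```

```text
[-0.01  0.32  0.66]
the job is handed in; nothing more can be done
the job is handed in; nothing more can be done
```

Both lids are as asked, and I handed the job in about 25 s into the 58 s allowed. With the gripper closed and gripping nothing, I pushed the blue lid over from behind so it fell shut. I then lifted the yellow lid by its tab with a tilted fingertip and carried it past upright onto its stop.

**Last checks:** In the last camera picture, the predicted corners for yellow at 2.0 rad and blue at 0 rad matched to about a pixel. The boxes showed no visible movement, the arm was clear of everything, and the tool force was about 0.7 N.

**One disagreement:** Going in under the yellow tab, the fingertip touched the vanity lightly (about 4–5 N). It reached roughly 5 mm farther than I had modelled. I raised it, corrected for that and carried on. The readings I took during the two lid pushes stayed under about 3 N.

I didn't measure the other objects' positions again. The tumbler and comb looked unmoved in the pictures.

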